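# Take the depth of a blind bore on the depth stand

## Robot

A 6-joint arm with a two-finger parallel gripper is mounted at the origin on a cart in front of the work surface, level with it; the furniture and walls round the work are solid. World frame = base frame: x ahead of the robot, y to its left, z up, the work surface at z = 0. Lengths are in m, angles in rad, forces in N, time in s.
With the tool pointing down it reaches from about 0.35 to 0.975 m from the base axis. Payload 4.9 kg.
Tool frame: the origin (TCP) lies midway between the tips of the shut fingers; the grasp point (between the pads) lies 19 mm behind it (ctrl.tcp_to_grasp is the distance from the TCP to the grasp point, in m); z points along the fingers, y is the line along which they close (so a half turn about z gives the same grasp; the last joint's range is limited). The gripper opens to 85 mm and grips with 20 to 120 N. Pads are 22 mm wide; open, the fingers measure 114 mm over their backs; the gripper's body (76 mm by 85 mm) begins 54 mm behind the grasp point. The pads swing forward as they close: fully open they stand 13 mm farther back than shut.
Start: joints at [1.059, 0.053, 1.613, -0, 1.476, -0.119], TCP at [0.239, 0.577, 0.231] pointing down, gripper open.
Joint ranges: [-3.01, 3.01], [-1.01, 2.22], [0.06, 2.58], [-1.02, 4.17], [0.09, 2.62], [-3.14, 3.14]. Speed limits (rad/s): [2.57, 2.57, 3.14, 3.14, 3.14, 3.14].

## Interface

Orientations are given as a rotation vector (axis times angle).
In Python, from station import ctrl gives the robot as it stands.
- The arm moves only by the shell command python3 jog.py 'ROWS' [FORCE]. ROWS is a JSON list of rows, 1 to 20 of them, each an object with the fields finger_gap (the finger opening in m), d (a list: dx, dy, dz in units of 100 mm), turn_vec (a list: a rotation vector rx, ry, rz in rad); a field left out counts as zero (the opening has to be given); each row is the pose to reach, as a shift and turn from the pose commanded when the command began, along the tool's axes at that moment; what a row does not reach only later rows make up. A row lasts 1/12 s, in which the tool goes at most 0.0417 m and 0.125 rad, less where a joint would pass 70% of its speed; a pose out of reach is approached as far as the arm can. The fingers move at their own pace and stop on an object; FORCE is the grip in N (left out, the last holds). Time passes only in rows, so rows that do not move let the fingers close. It prints the time, the measured TCP pose, the force, the opening and the grip force at its end. Input that does not fit is refused with a message, and nothing moves.
- ctrl.get_obs(): the state, without advancing time (a new reading comes with each control period).
- ctrl.get_image(name): name is "side" or "top" or "wrist"; returns the picture (420x560x3 uint8, red, green, blue); there is no depth.
- ctrl.camera_params(name): a dict with "fx", "fy", "cx", "cy" (pixels), "k1" (the pictures are not rectified: a ray, as slopes to the right and down, at radius r is drawn at 1 + k1 r^2 times it, then the intrinsics apply), "T" (4x4, takes a point from camera to world coordinates); the wrist camera has in their place "tool_from_camera" (4x4, takes a point from camera to tool coordinates, whose origin is the TCP and whose axes are the flange's). Camera axes: x right, y down, z forward; pixel columns grow to the right and rows downward; lengths in m; the calibration is good to about 2 mm. A picture is of the moment at which its call begins: read the wrist's pose just before it. camera_params takes no time and is no camera call.
- ctrl.finish_job(): hands the job in; it is judged then, once.
The state is a dict: "t": time; "q": joint angles; "dq": joint speeds; "effort": joint torques, N m; "tool_pos": TCP position; "tool_rot": TCP orientation; "contact_force": force on the tool from outside, world axes, zero at the start; "wrist_torque": the same for the moment, N m; "opening": finger opening in m; "grip_force": force on a finger pad.
Only numpy, scipy, OpenCV 4.12 (cv2) and the standard library are available. Lean on these libraries where they do the work, as an engineer would, in place of code of your own. Each camera call takes 0.05 s, during which the arm holds its last target. There are 200 camera calls.

## Task

Slide the bored housing along the channel of the depth stand until its blind bore is under the depth rod, then press the rod down by its knob until its tip stands on the floor of the bore. Then lock the rod at that depth by swinging the cam lever round to its stop, and let go; leave the undrilled housing where it is.

Things in the scene. Friction and masses are not known exactly. Their poses are not given: they have to be found in the camera images.
- depth_stand: Grey stand fixed to the table: base 112 (x) x 384 (y) x 12 mm with a channel 69 mm wide along y between steel rails 8 mm high. A column at x = +78 mm carries a head (z 85 to 115 mm, 37 mm wide at the rod) that guides the upright depth rod. Origin: underside of the base, below the rod axis; x from the robot's side to the column, y along the channel to the left, z up.
- housing: Bored housing, loose in the channel left or right of the rod: plain aluminium, foot 66 (x) x 100 (y, along the channel) x 18 mm, on it a round boss of 50 mm diameter, 46 mm high in all; 0.3 to 0.5 kg. Blind bore in its middle: 22 mm diameter, 30 mm deep, floor 16 mm above the underside. Stands on the base (z = 12 mm), 1.5 mm side play; slides at 2 to 4 N. Origin: centre of the underside.
- bore (a point): Centre of the mouth of the bore, 46 mm above the housing's underside.
- blank: Undrilled housing, on the other side of the rod in the same channel: same outer shape, but its boss is solid with a flat top. Origin: centre of the underside. To be left alone.
- rod_tip (a point): Centre of the lower end of the depth rod (steel, 10 mm diameter, on the stand's z axis). It starts 6 to 16 mm above the level of the boss tops.
- rod_knob (a point): Centre of the top of the rod's black round knob, 36 mm diameter and 15 mm thick, 115 mm above the rod tip; pressed down from above.
- rod (a joint): Travel of the rod downward in m, 0 (fully up) to 0.056; starts at 0 to 0.010. It needs about 3 N to move and stays where it is left. It stands on the floor of the bore at 0.046, on a boss top at 0.016.
- lever_ball (a point): Centre of the black ball (19 mm diameter) on top of the cam lever's upright handle. The handle (13 mm diameter) rises from the end of a flat lever bar, z = 102 mm, to the ball centre at z = 134.5 mm in the stand's frame. The lever turns about a vertical pin at x = -46 mm, y = 0 of the stand; the handle is 60 mm from the pin.
- cam_lever (a joint): Angle of the cam lever in rad: at 0 it points to the stand's -x (to the robot); it turns counter-clockwise seen from above to its stop at 1.62, where it points to the stand's -y (right). Starts at 0 to 0.3. The cam's high point faces the follower at 1.57. Stays where it is left; the handle needs 2 to 6 N.
- plunger (a joint): Travel in m of the brass sprung follower that the cam pushes against the rod: 0 with the lever open, about 0.0036 with the high point of the cam on it; from about 0.003 it grips the rod.

How it is judged:
On the way, in this order (a step that is already met when the one before it is completed fails the run):
1. the bore is under the raised rod (within 8 mm) (horizontal distance between bore and rod_tip below 0.008 m and z of rod_tip in the frame of housing above 0.046 m), for 0.2 s.
2. the rod tip stands on the floor of the bore (within 1.8 mm), the lever not yet locked (z of rod_tip in the frame of housing below 0.0178 m and horizontal distance between bore and rod_tip below 0.008 m and value of joint cam_lever below 1.2 rad), for 0.2 s.
3. the high point of the cam is on the follower (value of joint cam_lever above 1.4 rad and value of joint plunger above 0.0033 m), for 0.2 s.
At the end, for the whole second after the job is handed in: The rod tip stands on the floor of the bored housing's bore (within 1.8 mm), the housing flat and at rest, the cam lever is swung to within 0.2 rad of its stop with the follower pressed in by more than 3.3 mm, and the undrilled housing is within 20 mm of its starting place (all of step 3 and z of rod_tip in the frame of housing between 0.0142 and 0.0178 m and horizontal distance between bore and rod_tip below 0.008 m and angle between housing's own z axis and vertical below 0.05 rad and linear speed of housing below 0.01 m/s and distance of blank from where it was at the start of the episode below 0.02 m); the robot touches nothing.
It fails at once if the undrilled housing is moved more than 20 mm (distance of blank from where it was at the start of the episode above 0.02 m).
It also fails if it takes over 64 s, if anything falls off the work surface, if the arm or the gripper's body presses on something with over 40 N, if the wrist force passes 120 N, or if a joint passes its speed limit or range.

## Working session

There is one attempt and no reset: what is moved stays moved. The work goes in short steps, Python scripts to look and compute and a shell command to move; the robot and the scene stay as the last step left them, time stands still between calls to the robot, and variables do not carry over. Pictures are saved under pics/ and viewed, at most 10 in all, crops included, and the job is handed in when it is done.

```bash
ls; mkdir -p pics; python3 - <<'E'
from station import ctrl
import cv2,numpy as np
o=ctrl.get_obs();print(o['t'],o['tool_pos'],o['tool_rot'],o['contact_force'],o['opening'])
for n in('top','side'):
    cv2.imwrite(f'pics/{n}1.png',ctrl.get_image(n)[:,:,::-1]);p=ctrl.camera_params(n);print(n,{k:np.round(v,4).tolist() for k,v in p.items()})
E
```

```text
jog.py
pics
station.py
0.0 [0.2389329  0.57685249 0.23003984] [-0.61288012 -3.08059304  0.00311034] [-0.17258866 -1.08187545  0.27979948] 0.08505345065117255
top {'fx': 413.5697, 'fy': 413.5697, 'cx': 278.0374, 'cy': 211.6024, 'k1': 0.0043, 'T': [[0.0301, -0.9923, 0.1199, 0.435], [-0.9985, -0.0353, -0.042, 0.0414], [0.0459, -0.1185, -0.9919, 0.9889], [0.0, 0.0, 0.0, 1.0]]}
side {'fx': 477.0702, 'fy': 477.0702, 'cx': 281.7762, 'cy': 203.6524, 'k1': -0.0552, 'T': [[0.9491, -0.1418, 0.2813, 0.2587], [-0.315, -0.4365, 0.8427, -0.7419], [0.0033, -0.8885, -0.459, 0.564], [0.0, 0.0, 0.0, 1.0]]}
```

View pics/top1.png

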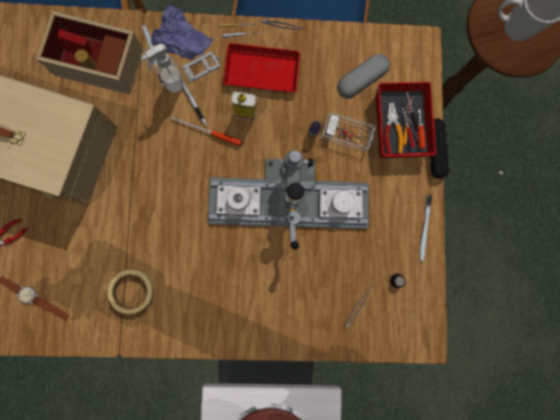

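View pics/side1.png

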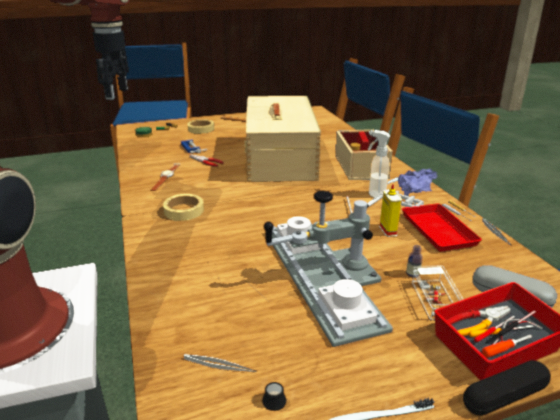

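The top view shows the bored housing on the left (+y) at about (239,198), the blank at (343,203), the knob at (295,190) and the lever ball at (294,245). I'll zoom in to measure these better.

```bash
python3 - <<'E'
import cv2
a=cv2.imread('pics/top1.png')[150:260,200:380];cv2.imwrite('pics/c1.png',cv2.resize(a,None,fx=4.4,fy=4.4,interpolation=cv2.INTER_CUBIC))
a=cv2.imread('pics/side1.png')[180:345,255:395];cv2.imwrite('pics/c2.png',cv2.resize(a,None,fx=3.6,fy=3.6,interpolation=cv2.INTER_CUBIC))
E
```

```text
(no output)
```

View pics/c1.png

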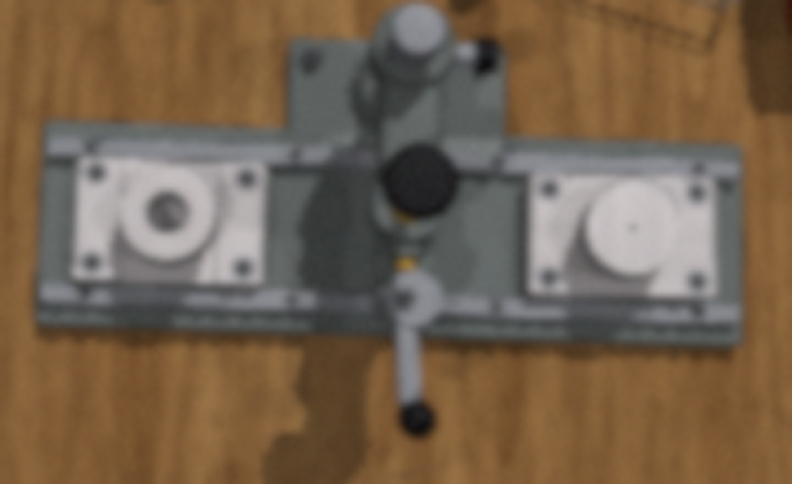

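View pics/c2.png

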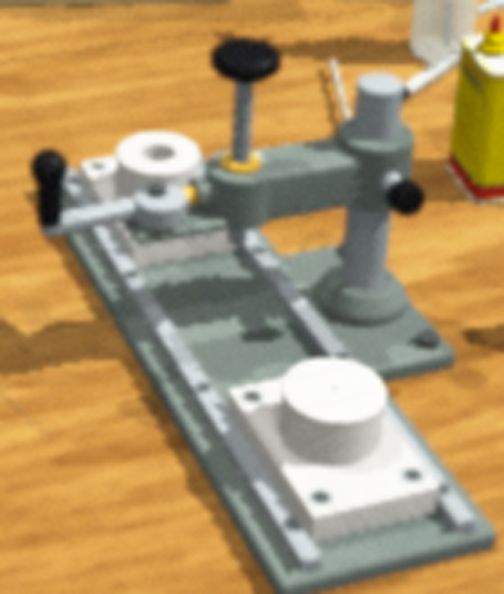

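Crop features. The bore mouth is at (168,211), the blank's top at (631,227), the knob at (420,180), the ball at (416,418), and the base corners are clear. In the side crop: knob (246,57), ball (48,167), bore (158,152), blank's top (334,390).

```bash
cat > h.py <<'E'
import numpy as np,cv2
from station import ctrl
from scipy.optimize import least_squares
def proj(n,P):
    p=ctrl.camera_params(n);T=np.array(p['T']);c=(np.atleast_2d(P)-T[:3,3])@T[:3,:3]
    s=c[:,:2]/c[:,2:];s=s*(1+p['k1']*(s**2).sum(1,keepdims=True));return s*[p['fx'],p['fy']]+[p['cx'],p['cy']]
def full(n,uv):
    uv=np.atleast_2d(uv).astype(float);k,o=(4.4,(200,150)) if n=='top' else (3.6,(255,180));return (uv+.5)/k-.5+o
E
python3 - <<'E'
from h import *
top=full('top',[(45,123),(742,147),(38,328),(740,346),(168,211),(631,227),(420,180),(416,418)])
side=full('side',[(158,152),(334,390),(246,57),(48,167),(492,540)])
def pts(v):
    x,y,w,yb,yk,zk,a=v[:7];R=np.array([[np.cos(w),-np.sin(w)],[np.sin(w),np.cos(w)]])
    L=[(.056,.192,.012),(.056,-.192,.012),(-.056,.192,.012),(-.056,-.192,.012),(0,yb,.058),(0,yk,.058),(0,0,zk),(-.046-.06*np.cos(a),-.06*np.sin(a),.1345)]
    L=np.array(L);L[:,:2]=L[:,:2]@R.T+[x,y];return L
def f(v):
    L=pts(v);return np.r_[(proj('top',L)-top-v[7:9]).ravel(),(proj('side',L[[4,5,6,7,1]])-side-v[9:11]).ravel(),v[7:]*.7]
s=least_squares(f,[.5,0,0,.12,-.12,.185,.1]+[0]*4,loss='soft_l1');print(s.x.round(4));print(f(s.x).round(1));print(pts(s.x).round(4))
E
```

```text
[ 0.576  -0.0269  0.0018  0.1207 -0.1211  0.1792  0.0572  0.408  -0.1361
  0.026  -0.1201]
[-0.3 -0.9  0.4 -0.5 -1.  -0.8  0.8  0.3 -0.2  0.4  0.3  0.4  0.3  0.3
 -0.2  0.5 -0.   0.4 -0.5 -0.1 -0.3 -0.  -0.1  0.6  1.9 -1.9  0.3 -0.1
  0.  -0.1]
[[ 0.6316  0.1652  0.012 ]
 [ 0.6323 -0.2188  0.012 ]
 [ 0.5196  0.165   0.012 ]
 [ 0.5203 -0.219   0.012 ]
 [ 0.5758  0.0938  0.058 ]
 [ 0.5762 -0.148   0.058 ]
 [ 0.576  -0.0269  0.1792]
 [ 0.4701 -0.0305  0.1345]]
```

```bash
cat >> h.py <<'E'
from scipy.spatial.transform import Rotation as Ro
def delta(pos,tilt=0.,yaw=0.,tiltax='x'):
    """shift+turn in tool axes to the pose: tool x=-X,y=+Y,z=-Z, then turned by yaw (tool z) and tilt (tool x)"""
    o=ctrl.get_obs();R=Ro.from_rotvec(o['tool_rot'])
    Rt=Ro.from_matrix(np.diag([-1.,1,-1]))*Ro.from_euler('z',yaw)*Ro.from_euler(tiltax,tilt)
    print(o['t'],o['tool_pos'].round(4),(R.inv().apply(np.array(pos)-o['tool_pos'])).round(4),(R.inv()*Rt).as_rotvec().round(4))
E
python3 -c "
from h import *
delta([.576,.19,.15],.3)"
```

```text
0.1 [0.239  0.5769 0.2302] [-0.4595 -0.2283  0.0805] [ 0.2944 -0.0595 -0.3897]
```
Closing takes time. 14 rows.

Careful with the scale: shifts go in units of 100 mm. That gives: -0.4595 m is -4.595, -0.2283 m is -2.283.

```bash
r="";python3 jog.py '[{"finger_gap":0, "d":[-2, -1, 0.2], "turn_vec":[0.2944, -0.0595, -0.3897]}, {"finger_gap":0, "d":[-2, -1, 0.2], "turn_vec":[0.2944, -0.0595, -0.3897]}, {"finger_gap":0, "d":[-2, -1, 0.2], "turn_vec":[0.2944, -0.0595, -0.3897]}, {"finger_gap":0, "d":[-2, -1, 0.2], "turn_vec":[0.2944, -0.0595, -0.3897]}, {"finger_gap":0, "d":[-2, -1, 0.2], "turn_vec":[0.2944, -0.0595, -0.3897]}, {"finger_gap":0, "d":[-4.595, -2.283, 0.8], "turn_vec":[0.2944, -0.0595, -0.3897]}, {"finger_gap":0, "d":[-4.595, -2.283, 0.8], "turn_vec":[0.2944, -0.0595, -0.3897]}, {"finger_gap":0, "d":[-4.595, -2.283, 0.8], "turn_vec":[0.2944, -0.0595, -0.3897]}, {"finger_gap":0, "d":[-4.595, -2.283, 0.8], "turn_vec":[0.2944, -0.0595, -0.3897]}, {"finger_gap":0, "d":[-4.595, -2.283, 0.8], "turn_vec":[0.2944, -0.0595, -0.3897]}, {"finger_gap":0, "d":[-4.595, -2.283, 0.8], "turn_vec":[0.2944, -0.0595, -0.3897]}, {"finger_gap":0, "d":[-4.595, -2.283, 0.8], "turn_vec":[0.2944, -0.0595, -0.3897]}, {"finger_gap":0, "d":[-4.595, -2.283, 0.8], "turn_vec":[0.2944, -0.0595, -0.3897]}, {"finger_gap":0, "d":[-4.595, -2.283, 0.8], "turn_vec":[0.2944, -0.0595, -0.3897]}, {"finger_gap":0, "d":[-4.595, -2.283, 0.8], "turn_vec":[0.2944, -0.0595, -0.3897]}, {"finger_gap":0, "d":[-4.595, -2.283, 0.8], "turn_vec":[0.2944, -0.0595, -0.3897]}]' 
python3 - <<'E'
from h import *
delta([.576,.172,.0205],.3)
a=ctrl.get_image('wrist');cv2.imwrite('pics/w1.png',a[:,:,::-1])
E
```

```text
t: 1.43
tool_pos: [0.5758, 0.191, 0.151]
tool_rot: [-0.0, 3.107, -0.467]
contact_force: [0.2, 0.6, -0.1]
opening: 0.0004
grip_force: 0.0
1.4333 [0.5758 0.191  0.151 ] [-0.0002  0.0201  0.1303] [0.0018 0.0001 0.0001]
```

View pics/w1.png

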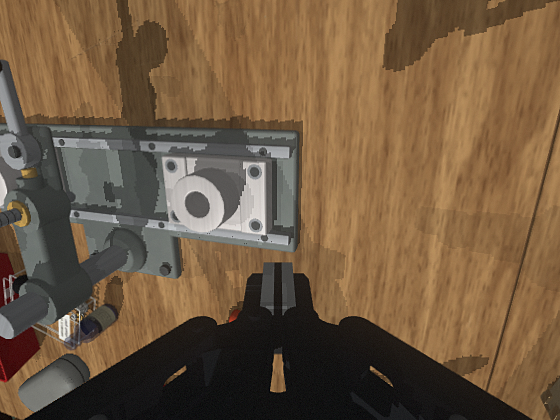

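The wrist view shows the fingers clear of the stand and the bore mouth at (198,206). The base's end corners are at (299,131) and (297,250), and the foot's end edge is about u=270. I'll use these to check the housing's y.

```bash
cat >> h.py <<'E'
def wray(uv,z,o=None):
    p=ctrl.camera_params('wrist');o=o or ctrl.get_obs()
    T=np.eye(4);T[:3,:3]=Ro.from_rotvec(o['tool_rot']).as_matrix();T[:3,3]=o['tool_pos'];T=T@np.array(p['tool_from_camera'])
    d=(np.array(uv,float)-[p['cx'],p['cy']])/[p['fx'],p['fy']];s=d.copy()
    for _ in range(20): s=d/(1+p['k1']*(s@s))
    r=T[:3,:3]@np.r_[s,1];return (T[:3,3]+r*(z-T[2,3])/r[2]).round(4)
E
python3 - <<'E'
from h import *
for n,uv,z in(('bore',(198,206),.058),('c-',(299,131),.012),('c+',(297,250),.012),('foot-',(271,162),.03),('foot+',(268,234),.03)):print(n,wray(uv,z))
E
```

```text
bore [0.5795 0.0938 0.058 ]
c- [0.5219 0.166  0.012 ]
c+ [0.6301 0.1665 0.012 ]
foot- [0.5454 0.1475 0.03  ]
foot+ [0.6094 0.1444 0.03  ]
```

In the tool's units: 0.1285 m is 1.285, 0.0262 m is 0.262.

```bash
python3 jog.py '[{"finger_gap":0, "d":[0, 0.262, 1.285]}, {"finger_gap":0, "d":[0, 0.262, 1.285]}, {"finger_gap":0, "d":[0, 0.262, 1.285]}, {"finger_gap":0, "d":[0, 0.262, 1.285]}, {"finger_gap":0, "d":[0, 0.262, 1.285]}, {"finger_gap":0, "d":[0, 0.262, 1.285]}]'
python3 jog.py '[{"finger_gap":0, "d":[0, -0.14, 0.044]}, {"finger_gap":0, "d":[0, -0.286, 0.089]}, {"finger_gap":0, "d":[0, -0.43, 0.133]}, {"finger_gap":0, "d":[0, -0.57, 0.178]}, {"finger_gap":0, "d":[0, -0.716, 0.222]}, {"finger_gap":0, "d":[0, -0.86, 0.266]}, {"finger_gap":0, "d":[0, -1, 0.311]}, {"finger_gap":0, "d":[0, -1.1, 0.34]}, {"finger_gap":0, "d":[0, -1.17, 0.36]}, {"finger_gap":0, "d":[0, -1.17, 0.36]}, {"finger_gap":0, "d":[0, -1.17, 0.36]}]'
python3 - <<'E'
from h import *
a=ctrl.get_image('top');cv2.imwrite('pics/t2.png',cv2.resize(a[150:260,200:380,::-1],None,fx=4.4,fy=4.4,interpolation=cv2.INTER_CUBIC))
a=ctrl.get_image('side');cv2.imwrite('pics/s2.png',cv2.resize(a[180:345,255:395,::-1],None,fx=3.6,fy=3.6,interpolation=cv2.INTER_CUBIC))
a=ctrl.get_image('wrist');cv2.imwrite('pics/w2.png',a[:,:,::-1])
E
```

```text
t: 1.98
tool_pos: [0.5771, 0.179, 0.0225]
tool_rot: [-0.002, 3.104, -0.466]
contact_force: [1.9, 0.2, 0.8]
opening: 0.0001
grip_force: 0.0
t: 2.9
tool_pos: [0.5761, 0.0542, 0.0207]
tool_rot: [-0.001, -3.106, 0.47]
contact_force: [-0.2, -0.7, 2.6]
opening: 0.0002
grip_force: 1.2
```

View pics/w2.png

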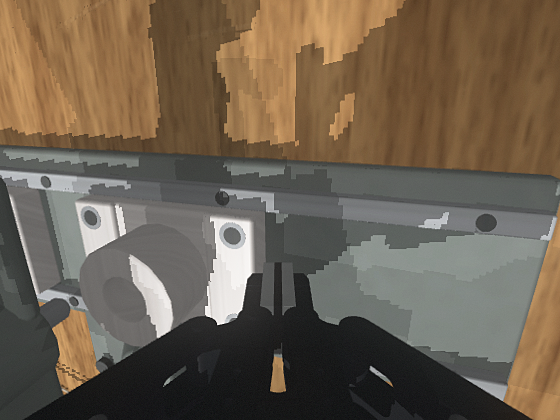

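The foot is now just ahead of the fingers, with its end edge near u=265. The bore mouth is at about (120,293) and the near screw holes are at (92,218) and (232,236). Next is the housing position.

```bash
python3 - <<'E'
from h import *
for n,uv,z in(('bore',(119,292),.058),('footend',(265,225),.03),('footL',(77,205),.03),('basecorner',(558,177),.012)):print(n,wray(uv,z))
o=ctrl.get_obs();print(o['t'],o['tool_pos'],o['contact_force'])
E
```

```text
bore [ 0.573  -0.0056  0.058 ]
footend [0.5458 0.0515 0.03  ]
footL [ 0.547  -0.0519  0.03  ]
basecorner [0.5209 0.1599 0.012 ]
3.05 [0.57594498 0.05532317 0.02035591] [ 0.01991922 -0.80290178  1.74631771]
```

In the tool's units: -0.019 m is -0.19, -0.016 m is -0.16.

```bash
python3 jog.py '[{"finger_gap":0, "d":[0, -0.06, 0.02]}, {"finger_gap":0, "d":[0, -0.12, 0.04]}, {"finger_gap":0, "d":[0, -0.16, 0.05]}, {"finger_gap":0, "d":[0, -0.19, 0.06]}, {"finger_gap":0, "d":[0, -0.19, 0.06]}, {"finger_gap":0, "d":[0, -0.19, 0.06]}]'
python3 - <<'E'
from h import *
print(ctrl.get_obs()['tool_pos'])
w=ctrl.get_image('wrist')[150:350,20:300,::-1]
s=ctrl.get_image('side')[200:300,260:360,::-1]
t=ctrl.get_image('top')[150:250,220:360,::-1]
r=lambda a,h:cv2.resize(a,None,fx=h,fy=h,interpolation=cv2.INTER_CUBIC)
c=np.zeros((600,800,3),np.uint8);c[:300,:420]=r(w,1.5);c[:300,440:740]=r(s,3);c[300:,:0]=0;c[300:600,:420]=r(t,3)
cv2.imwrite('pics/m1.png',c)
E
```

```text
t: 3.55
tool_pos: [0.5763, 0.0349, 0.0205]
tool_rot: [0.001, 3.106, -0.468]
contact_force: [1.1, -0.1, 1.4]
opening: -0.0003
grip_force: 1.1
[0.57629249 0.03491281 0.02052801]
```

View pics/m1.png

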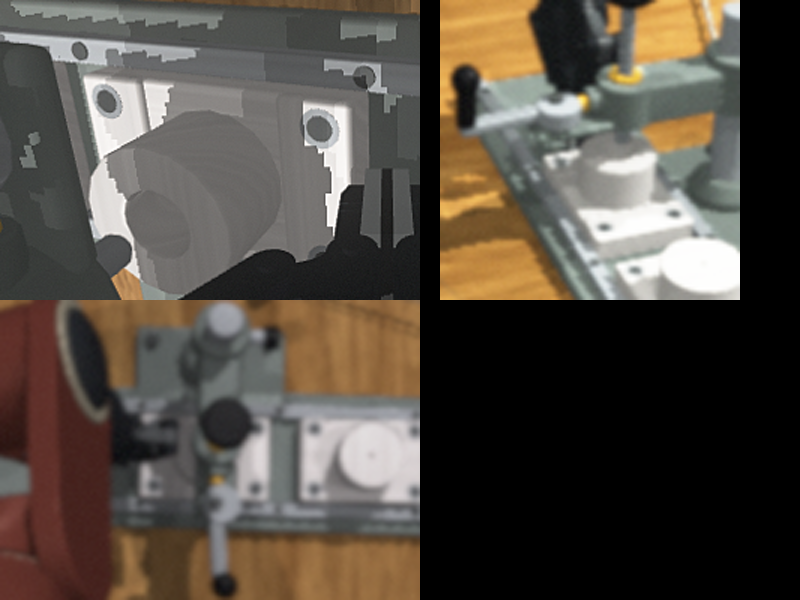

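The boss is now nearly under the rod in all three views. Its foot holes in the top panel are centred at u≈206, and in the side panel the boss is centred at u≈620 against the rod at 627. I'll check the remaining distance against both cameras.

```bash
python3 - <<'E'
from h import *
for y in(-.02,-.0235,-.027):print(y,proj('top',[[.576,y,.03]])[0,0]+-.41,proj('side',[[.576,y,.058],[.576,-.0269,.085]]).round(2).tolist())
print('meas top',220+206.5/3-.33,'boss side',260+180.5/3-.33, 'rod side',260+187.5/3-.33)
E
python3 jog.py '[{"finger_gap":0, "d":[0, -0.015, 0.005]}, {"finger_gap":0, "d":[0, -0.03, 0.01]}, {"finger_gap":0, "d":[0, -0.03, 0.01]}, {"finger_gap":0, "d":[0, -0.03, 0.01]}]'
```

```text
-0.02 286.8090000459852 [[318.71, 249.52], [320.63, 239.47]]
-0.0235 288.29654147208873 [[319.39, 250.45], [320.63, 239.47]]
-0.027 289.78363637185976 [[320.08, 251.38], [320.63, 239.47]]
meas top 288.50333333333333 boss side 319.8366666666667 rod side 322.17
t: 4.03
tool_pos: [0.5765, 0.0325, 0.0205]
tool_rot: [0.0, 3.106, -0.466]
contact_force: [0.4, 2.6, 2.0]
opening: -0.0002
grip_force: 1.5
```

In the tool's units: -0.2 m is -2, -0.05 m is -0.5.

```bash
python3 jog.py '[{"finger_gap":0, "d":[0, 0.2, -0.06]}, {"finger_gap":0, "d":[0, 0.3, -0.5]}, {"finger_gap":0, "d":[0, 0.3, -2]}, {"finger_gap":0, "d":[0, 0.3, -2]}, {"finger_gap":0, "d":[0, 0.3, -2]}, {"finger_gap":0, "d":[0, 0.3, -2]}, {"finger_gap":0, "d":[0, 0.3, -2]}, {"finger_gap":0, "d":[0, 0.3, -2]}]' 
python3 - <<'E'
from h import *
delta([.576,-.0267,.205])
E
```

```text
t: 4.7
tool_pos: [0.5773, 0.1202, 0.2051]
tool_rot: [0.0, 3.102, -0.466]
contact_force: [-1.0, 0.2, -1.8]
opening: 0.0001
grip_force: 0.0
4.7 [0.5773 0.1202 0.2051] [ 0.0014 -0.1404  0.0432] [-2.983e-01  4.800e-03 -1.000e-04]
```

```bash
python3 - <<'E'
from h import *
r=lambda a,h:cv2.resize(a,None,fx=h,fy=h,interpolation=cv2.INTER_CUBIC)
s=ctrl.get_image('side')[205:285,260:350,::-1]
t=ctrl.get_image('top')[150:250,220:360,::-1]
w=ctrl.get_image('wrist')[:,:,::-1]
c=np.zeros((600,800,3),np.uint8);c[:320,:360]=r(s,4);c[300:600,380:800]=r(t,3);c[:294,380:772]=r(w,.7)
cv2.imwrite('pics/m2.png',c)
E
```

```text
(no output)
```

View pics/m2.png

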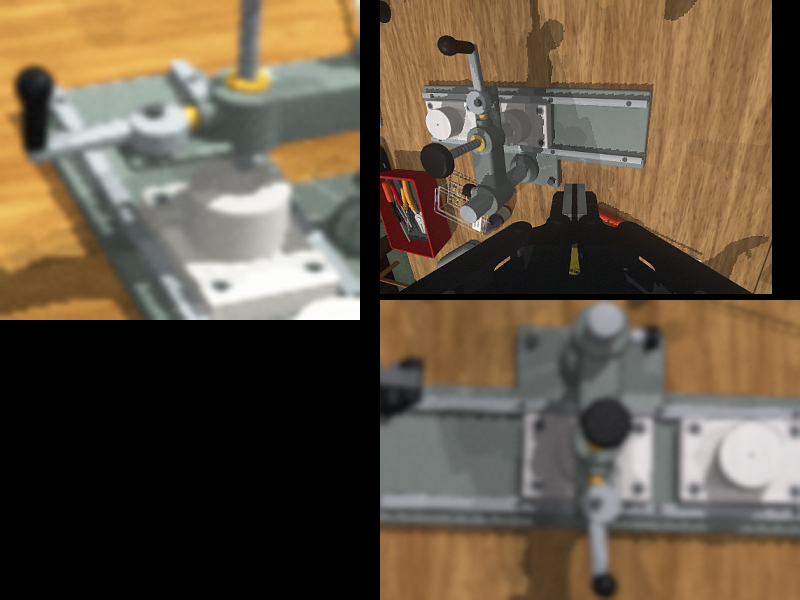

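The top panel puts the foot holes' centre at u≈207 of the panel. That gives y≈-0.025, about 1.5 mm from the rod axis, so the bore is under the rod. Next I move over the knob.

```bash
python3 jog.py '[{"finger_gap":0, "d":[0.014, -1.404, 0.432], "turn_vec":[-0.2983, 0.0048, 0]}, {"finger_gap":0, "d":[0.014, -1.404, 0.432], "turn_vec":[-0.2983, 0.0048, 0]}, {"finger_gap":0, "d":[0.014, -1.404, 0.432], "turn_vec":[-0.2983, 0.0048, 0]}, {"finger_gap":0, "d":[0.014, -1.404, 0.432], "turn_vec":[-0.2983, 0.0048, 0]}, {"finger_gap":0, "d":[0.014, -1.404, 0.432], "turn_vec":[-0.2983, 0.0048, 0]}, {"finger_gap":0, "d":[0.014, -1.404, 0.432], "turn_vec":[-0.2983, 0.0048, 0]}, {"finger_gap":0, "d":[0.014, -1.404, 0.432], "turn_vec":[-0.2983, 0.0048, 0]}]'
python3 jog.py '[{"finger_gap":0, "d":[0, 0, 0.1]}, {"finger_gap":0, "d":[0, 0, 0.2]}, {"finger_gap":0, "d":[0, 0, 0.25]}, {"finger_gap":0, "d":[0, 0, 0.3]}, {"finger_gap":0, "d":[0, 0, 0.35]}, {"finger_gap":0, "d":[0, 0, 0.35]}]'
python3 jog.py '[{"finger_gap":0, "d":[0, 0, 0.05]}, {"finger_gap":0, "d":[0, 0, 0.1]}, {"finger_gap":0, "d":[0, 0, 0.15]}, {"finger_gap":0, "d":[0, 0, 0.2]}, {"finger_gap":0, "d":[0, 0, 0.23]}, {"finger_gap":0, "d":[0, 0, 0.23]}]'
```

```text
t: 5.43
tool_pos: [0.5739, -0.0269, 0.201]
tool_rot: [-0.002, -3.135, -0.001]
contact_force: [0.2, 0.7, -0.3]
opening: -0.0002
grip_force: 0.0
t: 5.93
tool_pos: [0.5742, -0.0265, 0.1665]
tool_rot: [0.0, -3.136, -0.0]
contact_force: [0.4, -0.1, -0.7]
opening: 0.0002
grip_force: 0.0
t: 6.43
tool_pos: [0.5743, -0.0272, 0.1438]
tool_rot: [-0.001, -3.137, 0.001]
contact_force: [-0.9, -0.1, 0.4]
opening: 0.0
grip_force: 0.0
```

In the tool's units: 0.004 m is 0.04, 0.002 m is 0.02.

```bash
python3 jog.py '[{"finger_gap":0, "d":[0, 0, 0.02]}, {"finger_gap":0, "d":[0, 0, 0.04]}]'; python3 jog.py '[{"finger_gap":0, "d":[0, 0, 0.02]}, {"finger_gap":0, "d":[0, 0, 0.04]}, {"finger_gap":0, "d":[0, 0, 0.04]}]'
python3 - <<'E'
from h import *
s=ctrl.get_image('side')[150:290,250:390,::-1]
cv2.imwrite('pics/s3.png',cv2.resize(s,None,fx=4,fy=4,interpolation=cv2.INTER_CUBIC))
E
```

```text
t: 6.6
tool_pos: [0.5746, -0.0273, 0.1427]
tool_rot: [-0.001, -3.137, 0.001]
contact_force: [-9.0, 0.7, 17.7]
opening: 0.0001
grip_force: 9.1
t: 6.85
tool_pos: [0.5748, -0.0274, 0.1425]
tool_rot: [-0.001, -3.137, 0.002]
contact_force: [-13.4, 1.1, 26.5]
opening: 0.0004
grip_force: 12.6
```

View pics/s3.png

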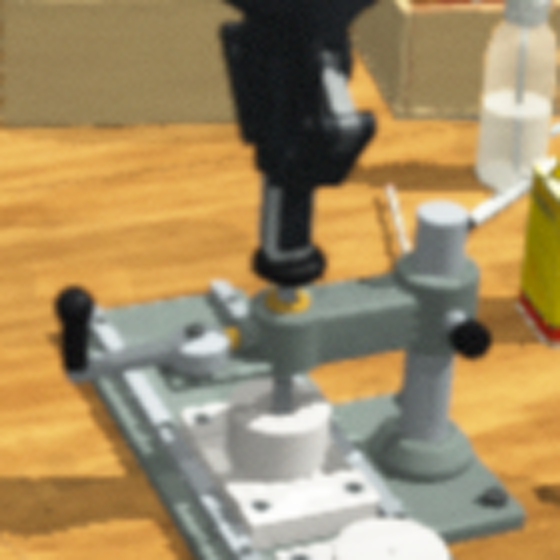

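The rod has stalled with the knob top at z≈0.1425, and the picture shows its tip inside the boss, so it is on the bore floor. Next I lift off and go to the +y side of the lever handle.

In the tool's units: 0.105 m is 1.05, -0.06 m is -0.6.

```bash
python3 jog.py '[{"finger_gap":0, "d":[0, 0, -0.2]}, {"finger_gap":0, "d":[0, 0, -0.6]}, {"finger_gap":0, "d":[0, 0, -0.6]}, {"finger_gap":0, "d":[1.05, 0.37, -0.6]}, {"finger_gap":0, "d":[1.05, 0.37, -0.6]}, {"finger_gap":0, "d":[1.05, 0.37, -0.6]}, {"finger_gap":0, "d":[1.05, 0.37, -0.6]}, {"finger_gap":0, "d":[1.05, 0.37, -0.6]}]'
python3 -c "
from h import *
delta([.4701,.010,.113])"
```

```text
t: 7.57
tool_pos: [0.4691, 0.0102, 0.197]
tool_rot: [-0.0, -3.139, 0.001]
contact_force: [-1.0, 0.2, 0.6]
opening: -0.0001
grip_force: 0.0
7.5667 [0.4691 0.0102 0.197 ] [-0.0012 -0.0001  0.084 ] [-0.0008 -0.003  -0.0002]
```

In the tool's units: 0.084 m is 0.84, 0.04 m is 0.4.

```bash
python3 jog.py '[{"finger_gap":0, "d":[-0.01, 0, 0.4]}, {"finger_gap":0, "d":[-0.01, 0, 0.84]}, {"finger_gap":0, "d":[-0.01, 0, 0.84]}, {"finger_gap":0, "d":[-0.01, 0, 0.84]}]'
python3 jog.py '[{"finger_gap":0, "d":[0, -0.1, 0]}, {"finger_gap":0, "d":[0, -0.19, 0]}, {"finger_gap":0, "d":[0.02, -0.31, 0]}, {"finger_gap":0, "d":[0.024, -0.437, 0]}, {"finger_gap":0, "d":[0, -0.56, 0]}, {"finger_gap":0, "d":[-0.045, -0.667, 0]}, {"finger_gap":0, "d":[-0.12, -0.77, 0]}, {"finger_gap":0, "d":[-0.205, -0.859, 0]}]'
python3 jog.py '[{"finger_gap":0, "d":[-0.08, -0.05, 0]}, {"finger_gap":0, "d":[-0.157, -0.094, 0]}, {"finger_gap":0, "d":[-0.2, -0.11, 0]}, {"finger_gap":0, "d":[-0.248, -0.118, 0]}, {"finger_gap":0, "d":[-0.248, -0.118, 0]}]'
```

```text
t: 7.9
tool_pos: [0.469, 0.0099, 0.1107]
tool_rot: [-0.002, -3.131, -0.001]
contact_force: [0.3, -0.7, -0.5]
opening: -0.0003
grip_force: 0.0
t: 8.57
tool_pos: [0.4916, -0.0772, 0.1139]
tool_rot: [-0.002, -3.138, -0.0]
contact_force: [-1.6, 1.4, 0.4]
opening: -0.0001
grip_force: 1.1
t: 8.98
tool_pos: [0.5144, -0.0881, 0.1126]
tool_rot: [-0.0, -3.131, 0.001]
contact_force: [-9.4, -1.5, 4.6]
opening: 0.0
grip_force: 4.7
```

```bash
python3 jog.py '[{"finger_gap":0, "d":[-0.02, 0, 0]}, {"finger_gap":0, "d":[-0.02, 0, 0]}]'; python3 jog.py '[{"finger_gap":0, "d":[-0.02, 0, 0]}, {"finger_gap":0, "d":[-0.02, 0, 0]}]'; python3 - <<'E'
from h import *
t=ctrl.get_image('top')[150:260,220:360,::-1];s=ctrl.get_image('side')[180:290,250:370,::-1];r=lambda a,h:cv2.resize(a,None,fx=h,fy=h,interpolation=cv2.INTER_CUBIC)
cv2.imwrite('pics/m4.png',np.hstack([r(t,3),r(s,3)]))
E
```

```text
t: 9.15
tool_pos: [0.5147, -0.0882, 0.1126]
tool_rot: [0.0, -3.127, 0.002]
contact_force: [-15.3, -1.7, 7.2]
opening: -0.0001
grip_force: 7.9
t: 9.32
tool_pos: [0.515, -0.0882, 0.1125]
tool_rot: [0.001, -3.123, 0.002]
contact_force: [-21.6, -2.6, 11.0]
opening: 0.0001
grip_force: 11.0
```

View pics/m4.png

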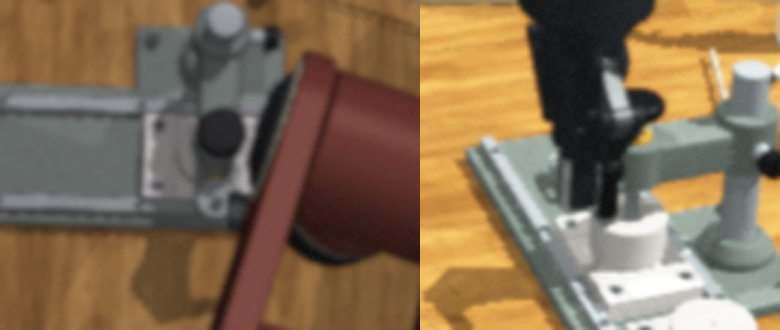

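The lever has stalled against its stop: the handle needed over 20 N with no motion, right where the stop was computed. In the side panel the handle stands beside the head. I'll back off, lift clear and check the ball's position numerically.

```bash
python3 jog.py '[{"finger_gap":0, "d":[0.2, 0, 0]}, {"finger_gap":0, "d":[0.5, 0, 0]}, {"finger_gap":0, "d":[0.5, 0, -0.4]}, {"finger_gap":0, "d":[0.5, 0, -1.2]}, {"finger_gap":0, "d":[1, 2, -1.5]}, {"finger_gap":0, "d":[1, 2, -1.5]}, {"finger_gap":0, "d":[1, 2, -1.5]}, {"finger_gap":0, "d":[1, 2, -1.5]}, {"finger_gap":0, "d":[1, 2, -1.5]}, {"finger_gap":0, "d":[1, 2, -1.5]}, {"finger_gap":0, "d":[1, 2, -1.5]}, {"finger_gap":0, "d":[1, 2, -1.5]}, {"finger_gap":0, "d":[1, 2, -1.5]}, {"finger_gap":0, "d":[1, 2, -1.5]}]'
python3 - <<'E'
from h import *
for n,off in(('top',(.41,.14)),('side',(0,0))):
    g=ctrl.get_image(n).max(2)
    for a in(1.3,1.45,1.62):print(n,a,proj(n,[[.53-.06*np.cos(a),-.0269-.06*np.sin(a),.1345]])[0].round(1))
    print('knob',proj(n,[[.576,-.0269,.143]])[0].round(1))
    u=proj(n,[[.54,-.06,.14]])[0].astype(int);m=np.zeros_like(g);m[u[1]-35:u[1]+35,u[0]-35:u[0]+35]=1
    k,_,st,c=cv2.connectedComponentsWithStats(((g<55)&(m>0)).astype(np.uint8))
    print([(st[i,4],c[i].round(1).tolist()) for i in range(1,k) if st[i,4]>12])
E
```

```text
t: 10.58
tool_pos: [0.4207, 0.1111, 0.2625]
tool_rot: [-0.005, -3.136, 0.001]
contact_force: [0.6, 0.8, -0.8]
opening: 0.0001
grip_force: 0.0
top 1.3 [320.8 224.7]
top 1.45 [321.7 220.5]
top 1.62 [321.9 215.7]
knob [294.2 193.6]
[(np.int32(282), [291.7, 196.9]), (np.int32(46), [321.0, 215.3]), (np.int32(24), [276.0, 223.0]), (np.int32(13), [285.9, 223.8])]
side 1.3 [301.4 237.6]
side 1.45 [306.5 237.3]
side 1.62 [312.1 236.4]
knob [321.9 212.8]
[(np.int32(147), [321.7, 215.2]), (np.int32(155), [312.3, 240.6])]
```

The ball is at the position for 1.62 rad in both views, the knob is at the seated height, and the arm is clear.

```bash
python3 -c "
from station import ctrl
print(ctrl.finish_job())"
```

```text
the job is handed in; nothing more can be done
None
```

I slid the bored housing under the rod, pressed the rod down to the bore floor, swung the cam lever to its stop, let go, and handed the job in at about 10.7 s; the undrilled housing was left alone, and no verdict came back.

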